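# Set the root gap of a tube joint with a gauge blade

### The job

Set the root gap between the two square tubes in the blue jig: take the red-handled gauge blade out of its green stand and put it down into the gap between the tube ends, upright and midway across the tubes' width, until its stop bar rests on the tops of both tubes, and let go of it. Then push the sliding tube by its orange end cap until the gap is closed snugly on the blade, and leave the blade standing there, nipped between the tubes. Leave the magnet, brush, spray can and hammer where they are.

Things in the scene. Friction and masses are not known exactly. Their poses are not given: they have to be found in the camera images.
- blade_grip (a point): Centre of the red handle of the loose gauge blade (0.12 kg give or take a third), which starts upright in the green stand. Axes: z up along the tool, y through its thickness, x along its width. Handle 36 (x) x 14 (y) x 54 (z) mm: pinch it from above across its thickness (along y). It goes into the gap with its y axis (either way round) along the tubes.
- blade_stop (a point): Centre of the underside of the gauge blade's steel stop bar, 33 mm below the handle's centre; same axes as blade_grip. Stop bar 42 (x) x 30 (y) x 6 (z) mm, directly under the handle. Below it the plain steel blade, 40 mm wide (x), 4 mm thick (y), reaching 32 mm below this point.
- stand: Green stand, 70 (x) x 60 (y) x 45 (z) mm, fixed to the table; origin at the centre of its underside. In its top a through slot 44 mm long (x) and 7 mm wide (y) in which the blade stands, stop bar resting on the stand's top. Lift the blade straight up at least 35 mm to free it.
- fixed_edge (a point): Middle of the top edge of the clamped tube's end face, 90 mm above the table. Axes: z up, y along both tubes from the clamped to the sliding one, x across. The dark clamped tube (square, 60 x 60 mm, wall 4 mm) lies 110 mm along -y, fixed in the blue jig; a clamp bridge 73 to 97 mm from here rises 22 mm above its top. The gap lies from y = 0 to the joint value; base plate 100 x 310 x 12 mm.
- slide (a joint): The sliding tube, same section, 130 mm long with end cap, top level with the clamped tube, running on the jig along y. Value = the gap between the tube ends in m (start 0.011 to 0.016, range 0 to 0.022, 0 = ends touching). Held by about 3 N of friction, it stays where it is left; push it along -y of fixed_edge to close. With the blade in the gap it stops at about 0.004.
- push_face (a point): Centre of the outer face of the orange end cap (60 x 60 mm, upright) on the sliding tube's far end, 130 mm from its gap end, 60 mm above the table and 30 mm below the tube's top. Same axes as fixed_edge: its y points out of the face; push it along -y.
- magnet: Bystander: red T-shaped welding magnet, loose, about 90 x 90 x 18 mm, origin on its underside.
- brush: Bystander: hand brush lying on the table, loose.
- spray: Bystander: yellow spray can, loose, 60 mm across, 160 mm tall, origin under its centre.
- hammer: Bystander: hammer lying on the table, loose.
Things that resemble listed ones, but are neither listed nor needed, are in the scene too. Of the things that look like the part that bears blade_grip, the largest one is meant.

How it is judged:
By the outcome, as a careful person would: the job done as asked, in the order asked, and still so for the second after the job is handed in, with the robot touching nothing.
It also fails if it takes over 51 s, if anything falls off the work surface, if the arm or the gripper's body presses on something with over 40 N, if the wrist force passes 120 N, or if a joint passes its speed limit or range.

### The arm

A 6-joint arm with a two-finger parallel gripper is mounted at the origin on the work surface. World frame = base frame: x ahead of the robot, y to its left, z up, the work surface at z = 0. Lengths are in mm, angles in degrees, forces in N, time in s.
With the tool pointing down it reaches from about 350 to 850 mm from the base axis. Payload 8.1 kg.
Tool frame: the origin (TCP) lies at the very end of the fingers, on their centre line; the grasp point (between the pads) lies 19 mm behind it (r.grip_depth is the distance from the TCP to the grasp point, in mm); z points along the fingers, y is the direction in which the jaws open and shut (so a half turn about z gives the same grasp; the last joint's range is limited). The gripper opens to 85 mm and grips with 20 to 120 N. Pads are 22 mm wide; open, the fingers measure 114 mm over their backs; the gripper's body (76 mm by 85 mm) begins 54 mm behind the grasp point. The pads swing forward as they close: fully open they stand 13 mm farther back than shut.
Start: joints at [64.779, 7.471, 85.268, -0, 87.261, -4.893], TCP at [208.421, 562.642, 231.292] pointing down, gripper open.
Joint ranges: [-169.43, 169.43], [-51.17, 129.36], [1.28, 143.12], [-76.62, 256.62], [0, 156.53], [-152.29, 152.29]. Speed limits (degrees/s): [136.94, 136.94, 159.86, 180, 180, 180].

### API

Orientations are given as [roll, pitch, yaw] about the fixed x, y, z axes, in that order (R = Rz(yaw) Ry(pitch) Rx(roll)).
In Python, from bench import status, viewer, hand_in, r gives the robot as it stands.
- The arm moves only by the shell command python3 -m crank 'ROWS' [OPENING] [FORCE]. ROWS is a JSON object of lists of equal length, an entry for each row: "slide": the shift along the tool's x, y, z in m, a list of three; "twist": the turn about the tool's z in rad. A call has 1 to 8 rows; each row shifts and turns the commanded pose from where the row before left it, along the tool's axes as they then stand; what a row does not reach is not made up. A row lasts 1/10 s, in which the tool goes at most 50 mm and 8.59 degrees, less where a joint would pass 70% of its speed; a pose out of reach is approached as far as the arm can. A call with a gripper value outside its range is refused whole. OPENING is the closure, from 0 (fully open) to 1 (shut), set as the call begins (- or left out, the last holds). The fingers move at their own pace and stop on an object; FORCE is the grip in N (left out, the last holds). Time passes only in rows, so rows that do not move let the fingers close. It gives the time, the measured TCP pose, the force and the opening at its end, in the units of the state.
- status.sense(): the state, without advancing time (a new reading comes with each control period).
- viewer.snapshot(name): name is "side" or "top" or "wrist"; returns a dict with "img" (384x512x3 uint8, red, green, blue), "fx", "fy", "cx", "cy" (pixels), "R" (3x3) and "t" (3): a world point X has camera coordinates R X + t; the wrist camera has in their place "hand_eye" (4x4, takes a point from camera to tool coordinates, whose origin is the TCP and whose axes are the flange's). Camera axes: x right, y down, z forward; pixel columns grow to the right and rows downward; lengths in mm; the calibration is good to about 2 mm. A picture is of the moment at which its call begins: read the wrist's pose just before it. There is no depth.
- hand_in(): hands the job in, once; it reports no verdict.
The state is a dict: "time": time; "joint_pos": joint angles; "qd": joint speeds; "joint_efforts": joint torques, N m; "tool_pos": TCP position; "tcp_rot": TCP orientation; "ft_force": force on the tool from outside, world axes, zero at the start; "wrist_torque": the same for the moment, N m; "finger_gap": finger opening in mm.
Only numpy, scipy, OpenCV 4.12 (cv2) and the standard library are available. Lean on these libraries where they do the work, as an engineer would, in place of code of your own. Each camera call takes 0.05 s, during which the arm holds its last target.

## Working session

There is one attempt and no reset: what is moved stays moved. The work goes in short steps, Python scripts to look and compute and a shell command to move; the robot and the scene stay as the last step left them, time stands still between calls to the robot, and variables do not carry over. Pictures are saved under pics/ and viewed, and the job is handed in when it is done.

```bash
ls; mkdir -p pics; python3 - <<'E'
from bench import status,viewer,r
import cv2,json,numpy as np
print(status.sense())
for n in("side","top","wrist"):
    s=viewer.snapshot(n); cv2.imwrite(f"pics/{n}0.png",s["img"][:,:,::-1])
    np.save(f"pics/{n}0.npy",s,allow_pickle=True)
    print(n,{k:np.round(v,3).tolist() for k,v in s.items() if k!="img"})
E
```

```text
pics
{'time': 0.0, 'joint_pos': array([ 6.47782900e+01,  7.51475515e+00,  8.53289258e+01,  1.72477004e-03,
        8.72608114e+01, -4.89258885e+00]), 'qd': array([ 0.10663729, -0.01533671,  0.03688253, -0.03937444,  0.01344883,
       -0.07097152]), 'joint_efforts': array([-3.34514072e-03, -5.69383335e+01, -5.00571477e+01, -4.63594879e-04,
        1.43153826e-02,  1.65097696e-07]), 'tool_pos': array([208.18057366, 562.15056267, 230.25148994]), 'tcp_rot': array([-1.79896035e+02, -1.06283096e-02,  1.59670785e+02]), 'ft_force': array([0.29170232, 0.93551126, 0.28408361]), 'wrist_torque': array([-0.0041861 ,  0.00641557,  0.04070139]), 'finger_gap': 85.5394408785009}
side {'fx': 350.775, 'fy': 350.775, 'cx': 255.354, 'cy': 196.438, 'R': [[0.938, -0.347, -0.01], [-0.234, -0.612, -0.755], [0.256, 0.711, -0.655]], 't': [-497.954, 221.101, 706.379]}
top {'fx': 384.522, 'fy': 384.522, 'cx': 252.981, 'cy': 195.777, 'R': [[-0.015, -1.0, 0.002], [-0.987, 0.014, -0.162], [0.162, -0.004, -0.987]], 't': [73.594, 564.834, 1007.801]}
wrist {'fx': 301.108, 'fy': 301.108, 'cx': 259.606, 'cy': 185.344, 'hand_eye': [[-0.0, -0.958, -0.287, 73.431], [1.0, -0.0, -0.0, 0.922], [-0.0, -0.287, 0.958, -142.28], [0.0, 0.0, 0.0, 1.0]]}
```

View pics/side0.png

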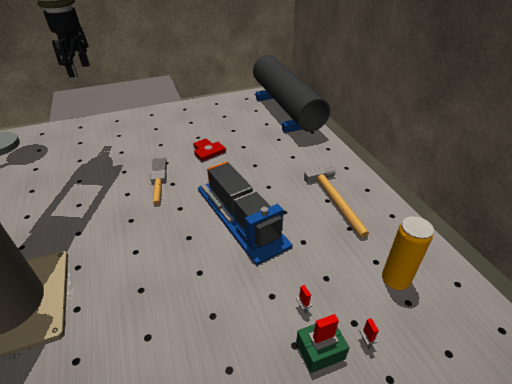

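View pics/top0.png

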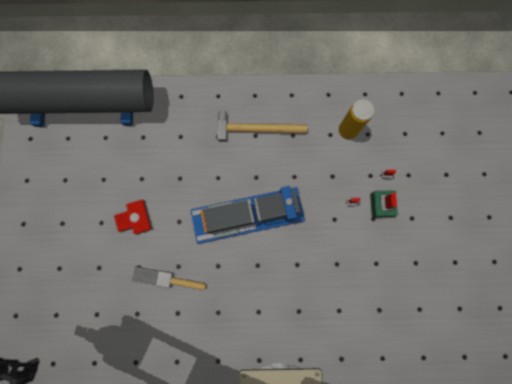

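View pics/wrist0.png

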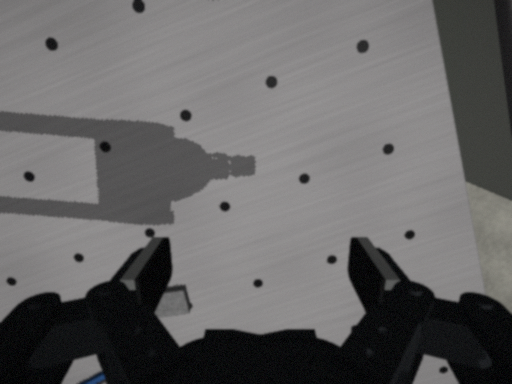

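Three things have red handles. One is in the green stand (side 326,328; top 391,201). Two smaller loose ones stand at side (305,297)/top (354,201) and side (371,330)/top (390,173). I'm choosing the one in the stand because it is the largest, and will check it in close crops.

```bash
python3 - <<'E'
import cv2
a=cv2.imread("pics/top0.png");b=cv2.imread("pics/side0.png")
cv2.imwrite("pics/c1.png",cv2.resize(a[160:230,335:415],None,fx=8,fy=8,interpolation=cv2.INTER_CUBIC))
cv2.imwrite("pics/c2.png",cv2.resize(b[275:375,280:390],None,fx=6,fy=6,interpolation=cv2.INTER_CUBIC))
cv2.imwrite("pics/c3.png",cv2.resize(a[180:250,185:310],None,fx=6,fy=6,interpolation=cv2.INTER_CUBIC))
cv2.imwrite("pics/c4.png",cv2.resize(b[155:265,190:300],None,fx=5,fy=5,interpolation=cv2.INTER_CUBIC))
E
```

```text
(no output)
```

View pics/c1.png

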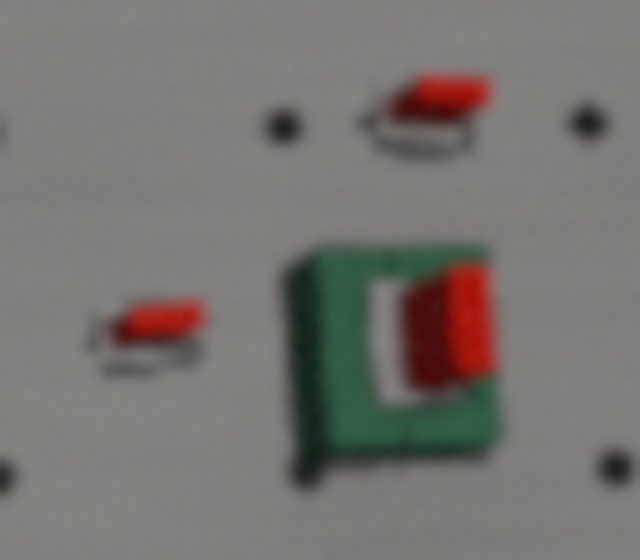

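View pics/c2.png

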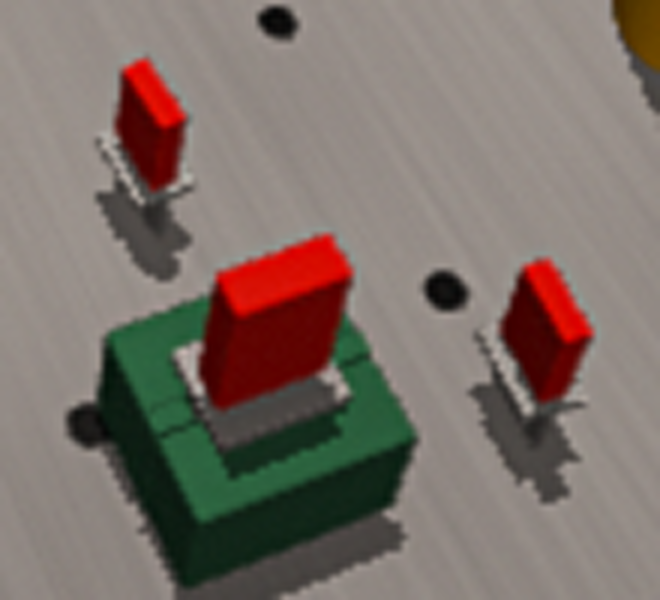

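View pics/c3.png

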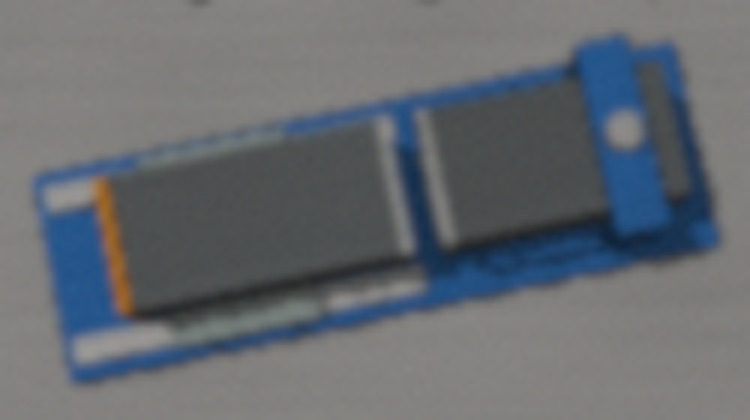

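View pics/c4.png

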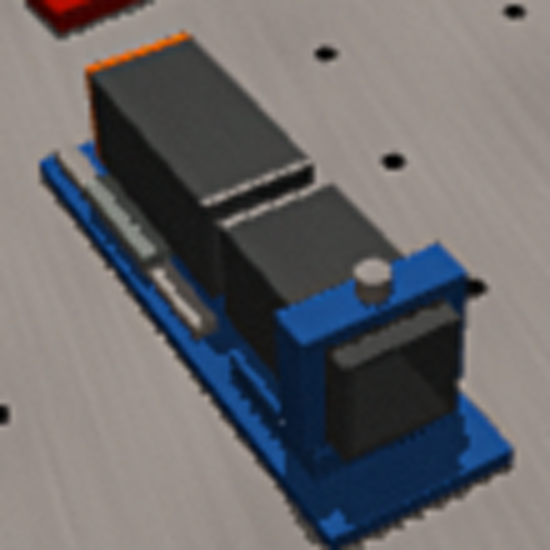

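The stand's blade is clearly the largest of the three. Next I'll fit poses from corners seen in both views.

```bash
cat > h.py <<'E'
import numpy as np
from scipy.optimize import least_squares
def cam(n): return np.load(f"pics/{n}.npy",allow_pickle=True).item()
def proj(c,P):
    q=np.asarray(P)@np.array(c["R"]).T+c["t"]; return np.c_[c["fx"]*q[:,0]/q[:,2]+c["cx"],c["fy"]*q[:,1]/q[:,2]+c["cy"]]
def crop(uv,o,s): return np.array(o)+(np.array(uv)+.5)/s-.5
def place(p,L):
    a=np.deg2rad(p[2]);L=np.asarray(L,float)
    return np.c_[p[0]+np.cos(a)*L[:,0]-np.sin(a)*L[:,1],p[1]+np.sin(a)*L[:,0]+np.cos(a)*L[:,1],L[:,2]]
def ray(c,u,z):
    R=np.array(c["R"]);d=R.T@[(u[0]-c["cx"])/c["fx"],(u[1]-c["cy"])/c["fy"],1];o=-R.T@np.array(c["t"]);return o+d*(z-o[2])/d[2]
E
python3 - <<'E'
from h import *
T,S=cam("top0"),cam("side0")
# blade top corners; image top: right = -y world, down=-x
bt=crop([(455,265),(490,263),(496,373),(457,382)],(335,160),8)
bs=crop([(328,236),(352,270),(238,319),(216,274)],(280,275),6)
for c,b in((T,bt),(S,bs)): print(np.round([ray(c,u,105) for u in b],1).tolist())
# stand corners at z45 top view
st=crop([(320,248),(492,245),(498,442),(330,447)],(335,160),8)
print('stand',np.round([ray(T,u,45) for u in st],1).tolist())
ss=crop([(105,338),(205,522),(416,437)],(280,275),6)
print('stand side',np.round([ray(S,u,45) for u in ss],1).tolist())
jt=crop([(95,180),(120,315),(388,115),(412,252),(418,110),(445,248)],(185,180),6)
js=crop([(188,35),(88,68),(312,162),(205,205),(332,187),(222,225)],(190,155),5)
jt[[0,1]]=jt[[0,1]]
for c,b in((T,jt),(S,js)): print('jig',np.round([ray(c,u,90) for u in b],1).tolist())
def L(s): return [(30,130+s,90),(-30,130+s,90),(30,s,90),(-30,s,90),(30,0,90),(-30,0,90)]
def f(p): return np.r_[(proj(T,place(p,L(p[3])))-jt).ravel(),(proj(S,place(p,L(p[3])))-js).ravel()]
q=least_squares(f,[520,0,0,13]);print('jig',q.x,np.round(q.fun.reshape(-1,2),1).tolist())
# blade: +x local to world +x
Lb=[(18,7,105),(18,-7,105),(-18,-7,105),(-18,7,105)]
Ls=[(18,7,105),(18,-7,105),(-18,-7,105),(-18,7,105)]
def g(p): return np.r_[(proj(T,place(p,Lb))-bt).ravel(),(proj(S,place(p,[Ls[0],Ls[1],Ls[2],Ls[3]]))-bs).ravel()]
q=least_squares(g,[520,-300,0]);print('blade',q.x,np.round(q.fun.reshape(-1,2),1).tolist())
E
```

```text
[[559.1, -293.1, 105.0], [559.6, -304.5, 105.0], [523.7, -303.7, 105.0], [520.9, -291.0, 105.0]]
[[559.9, -295.0, 105.0], [560.9, -306.1, 105.0], [525.7, -307.8, 105.0], [526.3, -294.3, 105.0]]
stand [[575.8, -269.3, 45.0], [576.0, -328.6, 45.0], [507.9, -325.5, 45.0], [507.0, -268.2, 45.0]]
stand side [[508.3, -272.7, 45.0], [510.9, -330.3, 45.0], [577.2, -330.0, 45.0]]
jig [[524.1, 203.2, 90.0], [465.3, 192.0, 90.0], [550.9, 75.5, 90.0], [490.7, 65.9, 90.0], [552.9, 62.3, 90.0], [492.2, 51.6, 90.0]]
jig [[526.3, 198.7, 90.0], [469.7, 189.1, 90.0], [551.5, 76.3, 90.0], [494.0, 64.4, 90.0], [554.0, 55.4, 90.0], [497.1, 48.1, 90.0]]
jig [524.53815498  54.92597977  11.03028612  15.10002951] [[0.1, -0.8], [0.2, -0.8], [-0.0, -0.1], [0.7, -0.6], [0.6, -0.4], [0.9, -1.1], [-0.5, -0.9], [-1.2, -0.3], [-0.0, 0.2], [-0.7, 0.3], [-0.8, -1.3], [-1.0, -0.1]]
blade [ 5.42625574e+02 -3.00092791e+02  4.69569418e-01] [[-0.1, -0.6], [0.9, -0.4], [1.3, -0.4], [0.8, -1.4], [-0.3, -1.2], [0.2, 0.5], [-0.7, -0.1], [-1.3, -0.2]]
```

```bash
python3 -m crank '{"slide":[[0,0,0],[0,0,0],[0,0,0],[0,0,0]],"twist":[-0.121,-0.121,-0.121,0]}' 0.5 60
```

```text
time: 0.55
tool_pos: [208.3, 562.5, 230.9]
tcp_rot: [-180.0, -0.0, -179.4]
ft_force: [0.2, -0.5, 0.4]
finger_gap: 42.7
```

```bash
python3 -m crank '{"slide":[[-0.018,-0.045,0],[-0.018,-0.045,0],[-0.018,-0.045,0],[-0.018,-0.045,0],[-0.018,-0.045,0],[-0.018,-0.045,0],[-0.018,-0.045,0],[-0.018,-0.045,0]],"twist":[0,0,0,0,0,0,0,0]}'
```

```text
time: 1.35
tool_pos: [355.6, 202.1, 231.4]
tcp_rot: [180.0, 0.0, -179.7]
ft_force: [1.4, -0.2, -0.2]
finger_gap: 42.6
```

```bash
python3 -m crank '{"slide":[[-0.018,-0.045,0],[-0.018,-0.045,0],[-0.018,-0.045,0],[-0.018,-0.045,0],[-0.018,-0.045,0],[-0.018,-0.045,0],[-0.018,-0.045,0],[-0.018,-0.045,0]],"twist":[0,0,0,0,0,0,0,0]}'
```

```text
time: 2.15
tool_pos: [502.7, -157.1, 231.2]
tcp_rot: [180.0, 0.0, -179.8]
ft_force: [-0.0, 0.3, 1.0]
finger_gap: 42.8
```

```bash
python3 -m crank '{"slide":[[-0.010,-0.036,0.005],[-0.010,-0.036,0.005],[-0.010,-0.036,0.005],[-0.010,-0.035,0.005],[0,0,0],[0,0,0]],"twist":[0.006,0,0,0,0,0]}'
python3 - <<'E'
from bench import status,viewer
import cv2,numpy as np
s=status.sense();print(s["tool_pos"],s["tcp_rot"])
w=viewer.snapshot("wrist");w["p"]=s["tool_pos"];w["e"]=s["tcp_rot"];np.save("pics/w1.npy",w,allow_pickle=True)
cv2.imwrite("pics/w1.png",cv2.resize(w["img"][:,:,::-1],(768,576),interpolation=cv2.INTER_CUBIC))
E
```

```text
time: 2.75
tool_pos: [542.4, -298.3, 210.3]
tcp_rot: [179.9, -0.1, 179.9]
ft_force: [-0.6, 0.5, 0.4]
finger_gap: 42.6
[ 542.36986031 -298.31495407  210.27303265] [ 1.79929819e+02 -8.45777097e-02  1.79872438e+02]
```

View pics/w1.png

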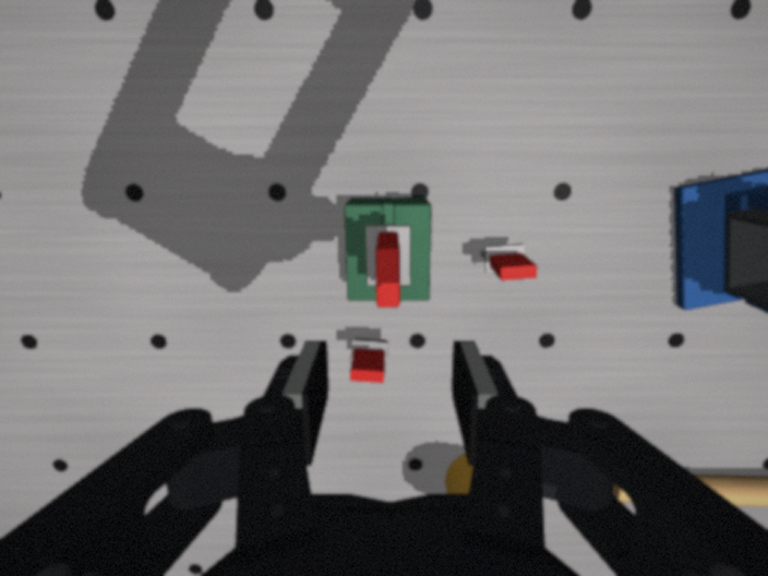

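```bash
cat >> h.py <<'E'
from scipy.spatial.transform import Rotation as Ro
def wcam(n):
    w=cam(n);X=np.eye(4);X[:3,:3]=Ro.from_euler('xyz',w["e"],degrees=True).as_matrix();X[:3,3]=w["p"]
    M=np.linalg.inv(X@np.array(w["hand_eye"]));w["R"]=M[:3,:3];w["t"]=M[:3,3];return w
E
python3 - <<'E'
from h import *
import cv2
w=cam("w1")
cv2.imwrite("pics/w1c.png",cv2.resize(w["img"][125:215,215:305,::-1],None,fx=6,fy=6,interpolation=cv2.INTER_CUBIC))
E
```

```text
(no output)
```

View pics/w1c.png

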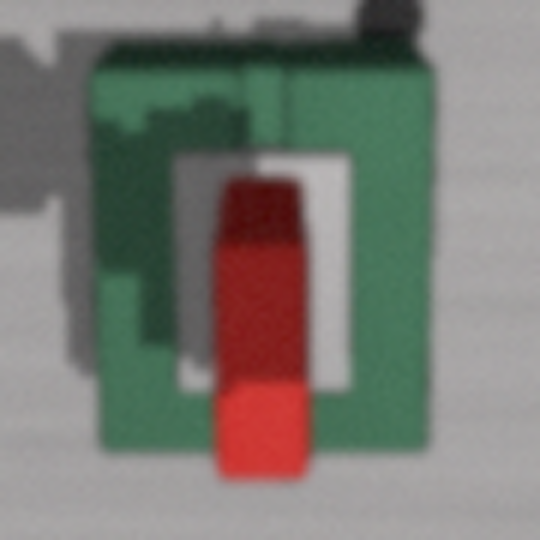

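```bash
python3 - <<'E'
from h import *
W=wcam("w1")
obs=crop([(217,243),(306,243),(311,476),(217,476)],(215,125),6)
print(np.round([ray(W,u,105) for u in obs],1).tolist())
print(np.round([ray(W,u,45) for u in crop([(92,68),(433,66),(429,450),(101,450)],(215,125),6)],1).tolist())
print(np.round([ray(W,u,51) for u in crop([(172,152),(352,152),(350,390),(178,390)],(215,125),6)],1).tolist())
E
```

```text
[[525.6, -304.7, 105.0], [525.6, -292.2, 105.0], [560.4, -291.4, 105.0], [560.3, -305.1, 105.0]]
[[508.8, -327.3, 45.0], [508.6, -269.5, 45.0], [577.5, -268.6, 45.0], [577.3, -327.8, 45.0]]
[[522.1, -313.7, 51.0], [522.2, -283.4, 51.0], [564.2, -283.3, 51.0], [564.1, -313.4, 51.0]]
```

Wrist view: the handle centre comes out at (543, -298.4), and the stand and stop sizes agree with the given ones. The TCP is already above it, so I'm descending.

```bash
python3 -m crank '{"slide":[[0,0,0.035],[0,0,0.035],[0,0,0.03],[0,0,0.025],[0,0,0.015],[0,0,0.01],[0,0,0],[0,0,0]],"twist":[0,0,0,0,0,0,0,0]}'
```

```text
time: 3.6
tool_pos: [543.6, -298.1, 62.7]
tcp_rot: [-179.9, 0.1, -179.9]
ft_force: [0.0, 0.6, 0.0]
finger_gap: 42.7
```

```bash
python3 -m crank '{"slide":[[0,0,0],[0,0,0],[0,0,0],[0,0,0],[0,0,0],[0,0,0],[0,0,0]],"twist":[0,0,0,0,0,0,0]}' 1 60
```

```text
time: 4.3
tool_pos: [543.7, -298.5, 62.8]
tcp_rot: [-179.9, 0.1, -179.9]
ft_force: [-1.0, 0.7, 5.8]
finger_gap: 13.5
```

```bash
python3 -m crank '{"slide":[[0,0,-0.01],[0,0,-0.02],[0,0,-0.03],[0,0,-0.035],[0,0,-0.035],[0,0,-0.02],[0,0,0],[0,0,0]],"twist":[0,0,0,0,0,0,0,0]}'
python3 - <<'E'
from bench import status,viewer
import cv2,numpy as np
s=status.sense();print(s["tool_pos"],s["tcp_rot"],s["ft_force"],s["finger_gap"])
w=viewer.snapshot("wrist");w["p"]=s["tool_pos"];w["e"]=s["tcp_rot"];np.save("pics/w2.npy",w,allow_pickle=True)
cv2.imwrite("pics/w2.png",cv2.resize(w["img"][:,:,::-1],(768,576),interpolation=cv2.INTER_CUBIC))
w=viewer.snapshot("side");cv2.imwrite("pics/s2.png",cv2.resize(w["img"][150:384,250:450,::-1],None,fx=2.5,fy=2.5,interpolation=cv2.INTER_CUBIC))
E
```

```text
time: 5.1
tool_pos: [542.8, -297.8, 211.2]
tcp_rot: [-180.0, 0.0, -179.9]
ft_force: [-0.1, 0.2, -1.3]
finger_gap: 13.6
[ 542.76158485 -297.76649273  211.17183663] [-1.79995735e+02  9.70487426e-03 -1.79876672e+02] [-0.1021236   0.24576978 -1.31685475] 13.598206150768846
```

View pics/w2.png

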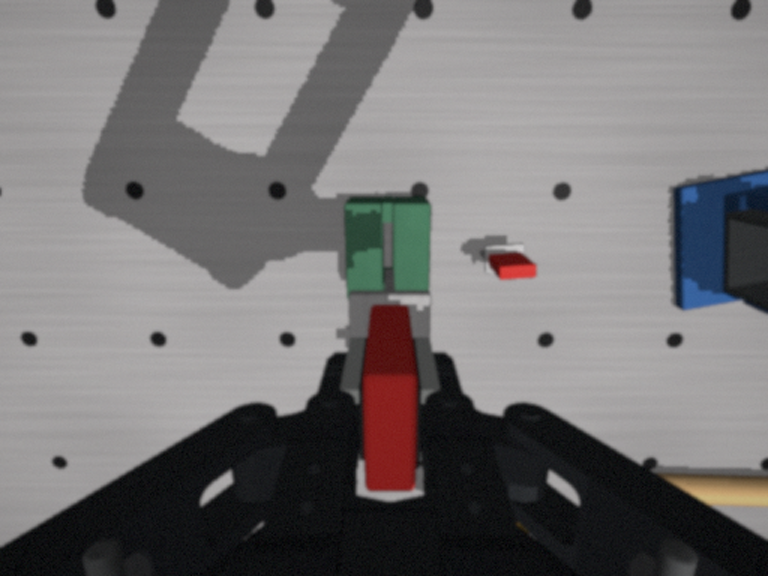

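View pics/s2.png

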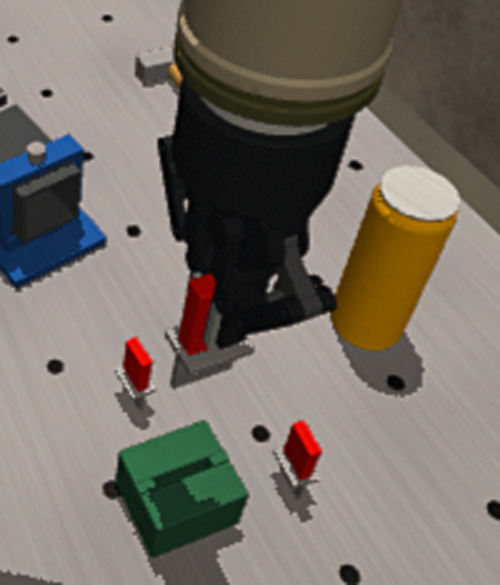

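Blade is held upright and clear of the stand. Moving it to look over the jig.

```bash
python3 -m crank '{"slide":[[-0.002,0.02,0],[-0.003,0.04,0],[-0.004,0.049,0],[-0.004,0.049,0],[-0.004,0.049,0],[-0.004,0.049,0],[-0.004,0.049,0],[-0.003,0.035,0]],"twist":[0,0,0,0,0,0,0,0]}'
```

```text
time: 6.0
tool_pos: [568.7, 46.2, 209.7]
tcp_rot: [179.9, -0.1, -179.8]
ft_force: [1.3, -0.5, -0.9]
finger_gap: 13.3
```

```bash
python3 -m crank '{"slide":[[0,0.018,0],[0,0,0],[0,0,0],[0,0,0],[0,0,0]],"twist":[0,-0.095,-0.095,0,0]}'
python3 - <<'E'
from bench import status,viewer
import cv2,numpy as np
s=status.sense();print(s["tool_pos"],s["tcp_rot"],s["ft_force"],s["finger_gap"])
w=viewer.snapshot("wrist");w["p"]=s["tool_pos"];w["e"]=s["tcp_rot"];np.save("pics/w3.npy",w,allow_pickle=True)
cv2.imwrite("pics/w3.png",cv2.resize(w["img"][:,:,::-1],(768,576),interpolation=cv2.INTER_CUBIC))
E
```

```text
time: 6.5
tool_pos: [569.3, 60.7, 210.2]
tcp_rot: [180.0, -0.1, -169.1]
ft_force: [-1.3, -0.0, -2.1]
finger_gap: 13.2
[569.26488653  60.70960802 210.21002924] [ 1.79973401e+02 -1.03340884e-01 -1.69128362e+02] [-1.29379187 -0.00512679 -2.05715973] 13.225479163167805
```

View pics/w3.png

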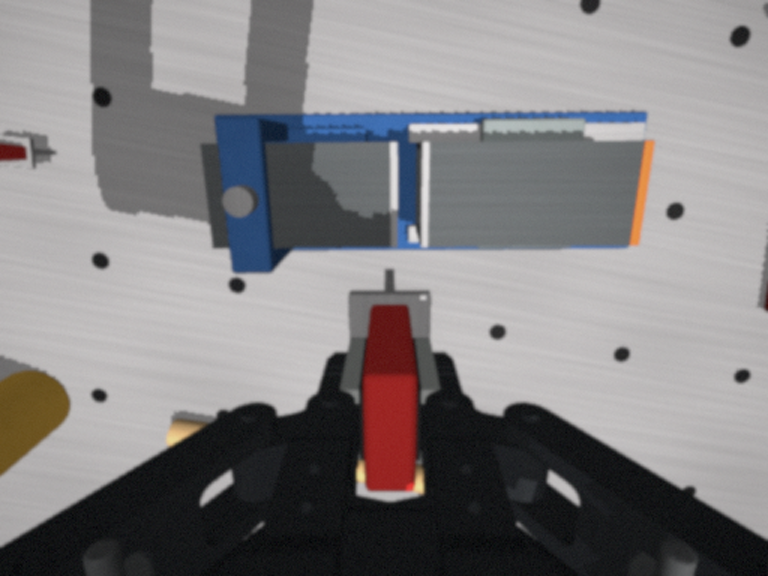

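Good view of the gap: it sits near columns 398–421, rows 141–246. I'll enlarge it.

```bash
python3 - <<'E'
from h import *
import cv2
w=cam("w3")
cv2.imwrite("pics/w3c.png",cv2.resize(w["img"][80:180,230:310,::-1],None,fx=6,fy=6,interpolation=cv2.INTER_CUBIC))
cv2.imwrite("pics/w3d.png",cv2.resize(w["img"][180:335,225:295,::-1],None,fx=3.8,fy=3.8,interpolation=cv2.INTER_CUBIC))
cv2.imwrite("pics/w3e.png",cv2.resize(w["img"][80:180,390:450,::-1],None,fx=6,fy=6,interpolation=cv2.INTER_CUBIC))
E
```

```text
(no output)
```

View pics/w3c.png

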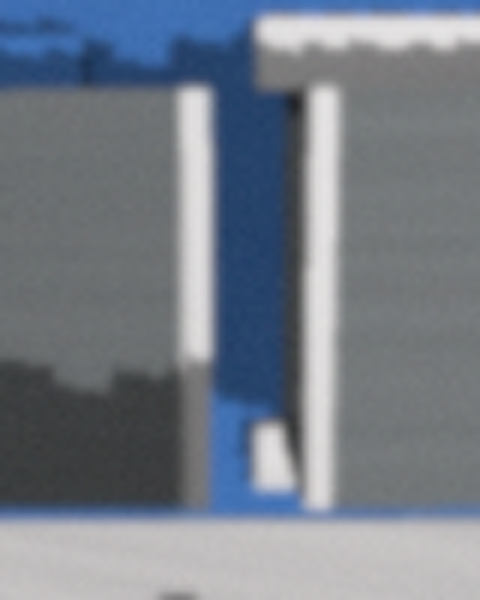

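View pics/w3d.png

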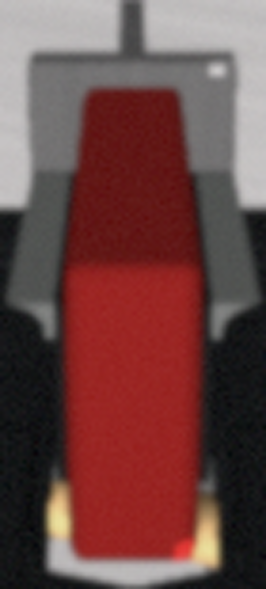

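View pics/w3e.png

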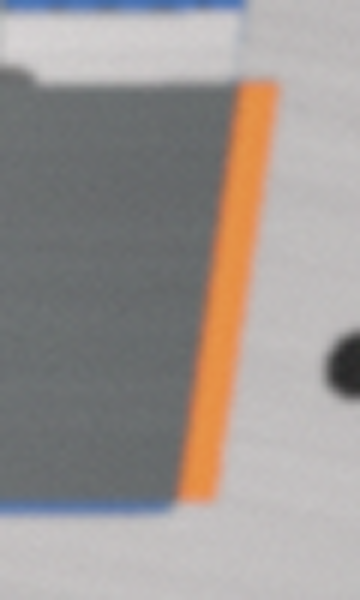

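```bash
python3 - <<'E'
from h import *
W=wcam("w3"); z0=W["p"][2]
J=crop([(213,88),(210,508),(304,88),(303,508)],(230,80),6);C=crop([(280,82),(216,502)],(390,80),6)
j=np.array([ray(W,u,90) for u in J]);c=np.array([ray(W,u,90) for u in C]);print(np.round(j,1).tolist(),np.round(c,1).tolist())
def L(s): return [(-30,0,90),(30,0,90),(-30,s,90),(30,s,90),(-30,130+s,90),(30,130+s,90)]
ob=np.r_[J,C]
f=lambda p:(proj(W,place(p,L(p[3])))-ob).ravel()
q=least_squares(f,[525,56,11,15]);print(q.x,np.round(q.fun,1))
a=np.deg2rad(q.x[2]);m=q.x[:2]+q.x[3]/2*np.array([-np.sin(a),np.cos(a)]);print("gap mid",m)
h=crop([(63,265),(205,265),(197,557),(73,557)],(225,180),3.8);s=crop([(30,55),(236,55)],(225,180),3.8)
R=Ro.from_euler('z',W["e"][2],degrees=True).as_matrix()[:2,:2]
for pts,z in((h,z0+42.3),(s,z0-11.7)):
    P=np.array([ray(W,u,z) for u in pts]);d=P[:,:2]-W["p"][:2]
    ax=R[:,0];ay=np.array([R[1,0]*1,-R[0,0]]) # tool x ; tool y=(sin,-cos)
    print("tool xy",np.round(np.c_[d@ax,d@ay],1).tolist())
e=W["e"][2]+180;print("yaw-180",e)
d=m-W["p"][:2];ax=R[:,0];ay=np.array([R[1,0],-R[0,0]]);print("move tool x,y to gap mid",d@ax,d@ay)
E
```

```text
[[495.8, 52.3, 90.0], [554.5, 63.4, 90.0], [493.4, 64.7, 90.0], [551.9, 76.9, 90.0]] [[468.1, 192.4, 90.0], [526.6, 204.1, 90.0]]
[525.21533293  57.84185489  11.21325449  13.15398404] [-0.3 -0.1  0.3  0.2  0.3 -0.2 -0.4  0.1  0.1 -0.2 -0.   0.2]
gap mid [523.93636268  64.29329342]
tool xy [[18.1, -6.0], [18.1, 7.9], [-16.4, 7.6], [-16.4, -5.5]]
tool xy [[21.8, -13.7], [21.8, 15.5]]
yaw-180 10.871638177506242
move tool x,y to gap mid 43.83905984280711 12.068749230730418
```

```bash
python3 -m crank '{"slide":[[0.0217,0.0058,0],[0.0217,0.0058,0],[0,0,0.03],[0,0,0.03],[0,0,0],[0,0,0]],"twist":[-0.006,0,0,0,0,0]}'
python3 - <<'E'
from bench import status,viewer
import cv2,numpy as np
s=status.sense();print(s["tool_pos"],s["tcp_rot"],s["ft_force"],s["finger_gap"])
w=viewer.snapshot("wrist");w["p"]=s["tool_pos"];w["e"]=s["tcp_rot"];np.save("pics/w4.npy",w,allow_pickle=True)
cv2.imwrite("pics/w4.png",cv2.resize(w["img"][100:300,160:360,::-1],None,fx=3,fy=3,interpolation=cv2.INTER_CUBIC))
w=viewer.snapshot("side");np.save("pics/s4.npy",w,allow_pickle=True);cv2.imwrite("pics/s4.png",cv2.resize(w["img"][130:270,180:310,::-1],None,fx=4,fy=4,interpolation=cv2.INTER_CUBIC))
E
```

```text
time: 7.15
tool_pos: [524.7, 63.1, 151.2]
tcp_rot: [180.0, -0.1, -168.7]
ft_force: [0.8, -0.9, 0.1]
finger_gap: 13.1
[524.70541607  63.09274097 151.20979899] [ 1.79981614e+02 -9.48546384e-02 -1.68724600e+02] [ 0.78694517 -0.87043802  0.05911246] 13.144695432498613
```

View pics/w4.png

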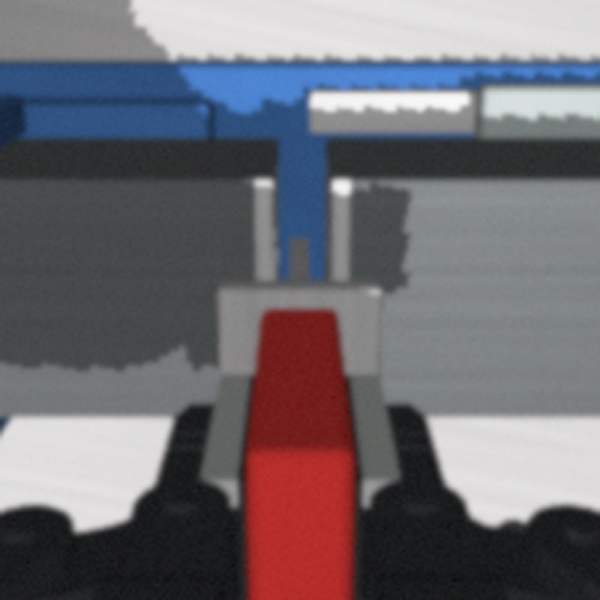

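View pics/s4.png

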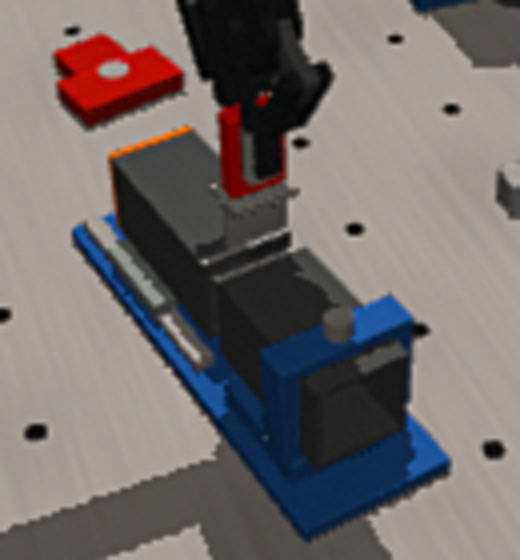

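```bash
python3 - <<'E'
from h import *
W=wcam("w4"); z0=W["p"][2]
K=lambda l:crop(l,(160,100),3)
R=Ro.from_euler('z',W["e"][2],degrees=True).as_matrix()[:2,:2];ax=R[:,0];ay=np.array([R[1,0],-R[0,0]])
for n,l,z in(("tube back L/R",[(277,178),(327,178)],90),("tube front",[(100,415),(500,415)],90),("stop back",[(218,287),(382,287)],z0-11.7),("blade",[(290,240),(308,240)],z0-30),("handle back",[(247,447),(355,447)],z0+42.3)):
    d=np.array([ray(W,u,z) for u in K(l)])[:,:2]-W["p"][:2];print(n,np.round(np.c_[d@ax,d@ay],1).tolist())
E
```

```text
tube back L/R [[30.9, -4.3], [30.9, 7.1]]
tube front [[-28.9, -48.7], [-29.0, 50.6]]
stop back [[21.1, -13.8], [21.1, 15.7]]
blade [[24.8, -1.0], [24.8, 2.5]]
handle back [[18.4, -5.7], [18.4, 7.7]]
```

```bash
python3 -m crank '{"slide":[[0.0006,0.0005,0.008],[0,0,0.01],[0,0,0.01],[0,0,0.008],[0,0,0.003],[0,0,0]],"twist":[0,0,0,0,0,0]}'
```

```text
time: 7.85
tool_pos: [523.9, 63.5, 111.3]
tcp_rot: [180.0, -0.1, -168.6]
ft_force: [-0.2, 1.3, -0.9]
finger_gap: 13.3
```

```bash
python3 -m crank '{"slide":[[0,0,0.0015],[0,0,0.001],[0,0,0]],"twist":[0,0,0]}'; python3 -m crank '{"slide":[[0,0,0.0007],[0,0,0]],"twist":[0,0]}'
```

```text
time: 8.15
tool_pos: [524.7, 63.6, 110.0]
tcp_rot: [-180.0, 0.0, -168.6]
ft_force: [-1.0, -0.1, -1.4]
finger_gap: 13.7
time: 8.35
tool_pos: [524.6, 63.6, 109.2]
tcp_rot: [-180.0, 0.0, -168.6]
ft_force: [-0.8, -0.4, -1.2]
finger_gap: 13.2
```

```bash
python3 -m crank '{"slide":[[0,0,0.0007],[0,0,0]],"twist":[0,0]}'; python3 -m crank '{"slide":[[0,0,0.0005],[0,0,0]],"twist":[0,0]}'
```

```text
time: 8.55
tool_pos: [524.5, 63.6, 108.3]
tcp_rot: [180.0, -0.0, -168.6]
ft_force: [0.5, 1.1, -1.7]
finger_gap: 13.0
time: 8.75
tool_pos: [524.5, 63.6, 107.8]
tcp_rot: [180.0, -0.0, -168.6]
ft_force: [0.2, 0.2, -1.8]
finger_gap: 13.2
```

```bash
python3 -m crank '{"slide":[[0,0,0.0004],[0,0,0]],"twist":[0,0]}'; python3 -m crank '{"slide":[[0,0,0.0004],[0,0,0]],"twist":[0,0]}'
python3 - <<'E'
from bench import status,viewer
import cv2,numpy as np
s=status.sense();print(s["tool_pos"],s["tcp_rot"],s["ft_force"],s["finger_gap"])
w=viewer.snapshot("wrist");w["p"]=s["tool_pos"];w["e"]=s["tcp_rot"];np.save("pics/w5.npy",w,allow_pickle=True)
cv2.imwrite("pics/w5.png",cv2.resize(w["img"][100:300,160:360,::-1],None,fx=3,fy=3,interpolation=cv2.INTER_CUBIC))
w=viewer.snapshot("side");np.save("pics/s5.npy",w,allow_pickle=True);cv2.imwrite("pics/s5.png",cv2.resize(w["img"][150:230,200:290,::-1],None,fx=6,fy=6,interpolation=cv2.INTER_CUBIC))
E
```

```text
time: 8.95
tool_pos: [524.6, 63.6, 107.7]
tcp_rot: [-180.0, 0.0, -168.6]
ft_force: [-2.4, -1.1, 2.7]
finger_gap: 13.8
time: 9.15
tool_pos: [524.6, 63.6, 107.7]
tcp_rot: [-180.0, 0.0, -168.6]
ft_force: [-3.1, -1.4, 5.3]
finger_gap: 13.2
[524.64250656  63.5644672  107.72298777] [-1.79996351e+02  1.18441737e-02 -1.68642761e+02] [-3.1035387  -1.36942752  5.32224659] 13.156666243396264
```

View pics/w5.png

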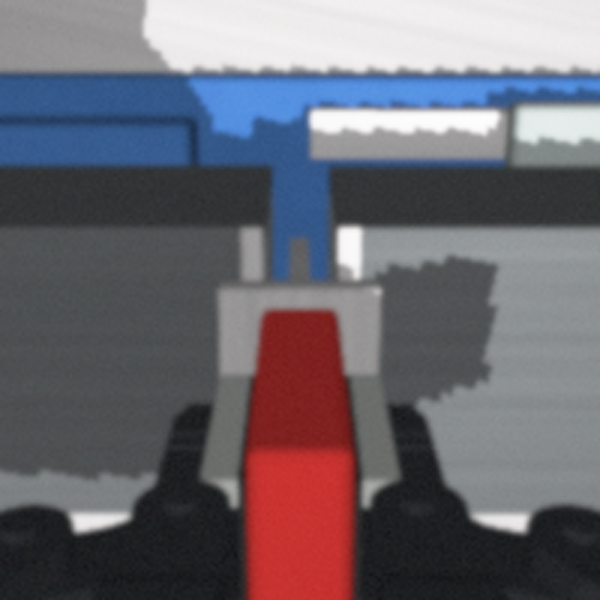

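View pics/s5.png

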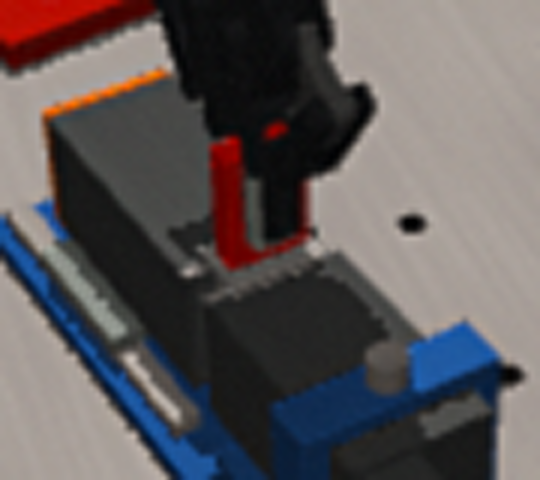

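Contact came at the expected height (TCP 107.7 = 90 + 17.7), with the blade in the gap. I'll check centring across the width before letting go.

```bash
python3 - <<'E'
from h import *
W=wcam("w5"); z0=W["p"][2]
K=lambda l:crop(l,(160,100),3)
R=Ro.from_euler('z',W["e"][2],degrees=True).as_matrix()[:2,:2];ax=R[:,0];ay=np.array([R[1,0],-R[0,0]])
for n,l,z in(("tube back L/R",[(268,226),(333,226)],90),("tube front",[(100,513),(500,513)],90),("stop back",[(218,287),(382,287)],96),("blade",[(291,240),(309,240)],88),("handle back",[(247,447),(355,447)],150)):
    d=np.array([ray(W,u,z) for u in K(l)])[:,:2]-W["p"][:2];print(n,np.round(np.c_[d@ax,d@ay],1).tolist())
E
```

```text
tube back L/R [[30.8, -4.9], [30.8, 7.0]]
tube front [[-29.1, -39.5], [-29.1, 41.3]]
stop back [[21.1, -13.8], [21.1, 15.7]]
blade [[27.6, -0.8], [27.6, 2.6]]
handle back [[18.5, -5.6], [18.5, 7.7]]
```

```bash
python3 -m crank '{"slide":[[0,0,0],[0,0,0],[0,0,0],[0,0,0],[0,0,0]],"twist":[0,0,0,0,0]}' 0.65 40; python3 -m crank '{"slide":[[0,0,-0.005],[0,0,-0.015],[0,0,-0.03],[0,0,-0.03],[0,0,-0.03],[0,0,0]],"twist":[0,0,0,0,0,0]}'
python3 - <<'E'
from bench import status,viewer
import cv2,numpy as np
s=status.sense();print(s["tool_pos"],s["tcp_rot"],s["ft_force"],s["finger_gap"])
w=viewer.snapshot("wrist");w["p"]=s["tool_pos"];w["e"]=s["tcp_rot"];np.save("pics/w6.npy",w,allow_pickle=True)
cv2.imwrite("pics/w6.png",cv2.resize(w["img"][:,:,::-1],(768,576),interpolation=cv2.INTER_CUBIC))
w=viewer.snapshot("side");np.save("pics/s6.npy",w,allow_pickle=True);cv2.imwrite("pics/s6.png",cv2.resize(w["img"][130:240,190:300,::-1],None,fx=5,fy=5,interpolation=cv2.INTER_CUBIC))
E
```

```text
time: 9.75
tool_pos: [524.5, 63.6, 107.0]
tcp_rot: [180.0, -0.0, -168.6]
ft_force: [0.7, -1.1, 0.3]
finger_gap: 29.9
time: 10.35
tool_pos: [527.6, 63.7, 224.2]
tcp_rot: [-179.9, 0.6, -168.6]
ft_force: [0.5, -0.5, 1.2]
finger_gap: 29.8
[527.60453849  63.68235376 224.19107689] [-179.90057281    0.5649285  -168.64013703] [ 0.45386074 -0.45679388  1.24177916] 29.83537953632354
```

View pics/w6.png

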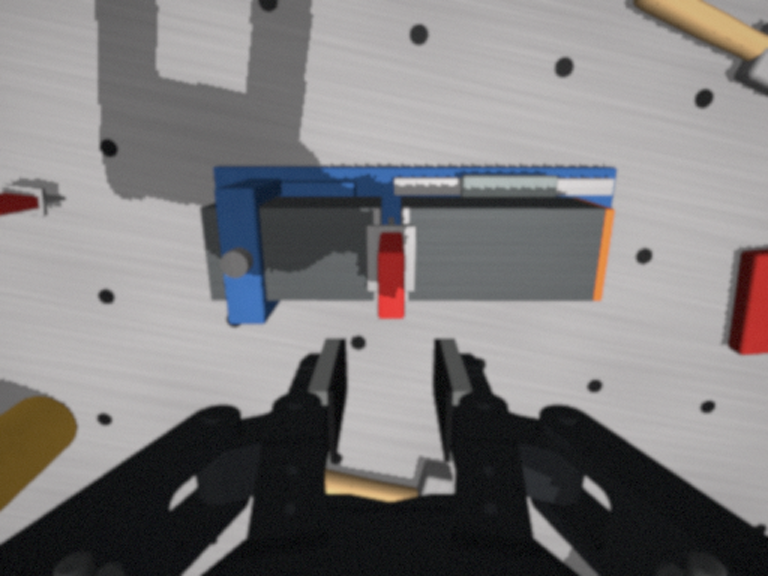

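View pics/s6.png

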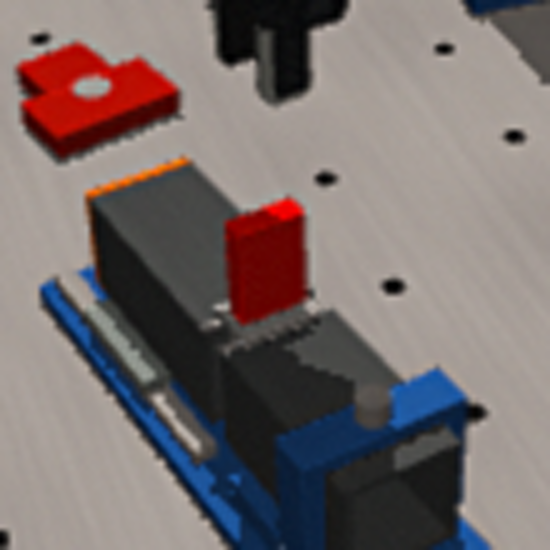

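Blade stands upright and seated, released. Next I'll locate the magnet and work out the approach to the cap, with the jaws turned parallel to the cap face.

```bash
python3 - <<'E'
from h import *
import cv2
T=cam("top0");P=np.array([525.2,57.8]);a=np.deg2rad(11.2);ux=np.array([np.cos(a),np.sin(a)]);uy=np.array([-np.sin(a),np.cos(a)])
im=T["img"].astype(int);m=(im[...,0]>120)&(im[...,1]<60);ys,xs=np.nonzero(m[190:245,100:160])
Q=np.array([ray(T,(x+100,y+190),18)[:2] for x,y in zip(xs,ys)])-P
print("magnet jig x",(Q@ux).min(),(Q@ux).max(),"y",(Q@uy).min(),(Q@uy).max())
print(Q[(Q@uy).argmin()]+P)
E
python3 -m crank '{"slide":[[0,0.02,0],[0,0.04,0],[0,0.045,0],[0,0.04,0],[0,0.017,0],[0,0,0],[0,0,0],[0,0,0]],"twist":[0,0,0,0,0,0.1428,0.1428,0.1428]}' 1 40
```

```text
magnet jig x 11.731506447782854 100.16649543433597 y 298.7333610386272 388.06371310003146
[489.53988055 355.27225373]
time: 11.25
tool_pos: [491.7, 222.5, 215.8]
tcp_rot: [-179.9, -0.1, 166.5]
ft_force: [-0.2, 0.3, -0.9]
finger_gap: 0.1
```

```bash
python3 -m crank '{"slide":[[0,0,0],[0,0,0],[0,0,0],[0,0,0],[0,0,0],[0,0,0],[0,0,0],[0,0,0]],"twist":[0.1428,0.1428,0.1428,0.1428,0.1428,0.1428,0.1428,0.1428]}';  python3 -m crank '{"slide":[[0,0,0],[0,0,0]],"twist":[0,0]}'
```

```text
time: 12.05
tool_pos: [491.8, 222.1, 215.8]
tcp_rot: [-179.9, 0.0, 101.0]
ft_force: [-1.0, -0.5, 0.0]
finger_gap: 0.0
time: 12.25
tool_pos: [492.1, 222.2, 216.3]
tcp_rot: [-179.9, 0.0, 101.6]
ft_force: [-0.4, -0.2, 0.8]
finger_gap: -0.2
```

```bash
python3 -m crank '{"slide":[[0,0.0006,0.03],[0,0,0.04],[0,0,0.04],[0,0,0.03],[0,0,0.02],[0,0,0.01],[0,0,0],[0,0,0]],"twist":[0,0,0,0,0,0,0,0]}'
python3 - <<'E'
from bench import status,viewer
import cv2,numpy as np
s=status.sense();print(s["tool_pos"],s["tcp_rot"],s["ft_force"],s["finger_gap"])
w=viewer.snapshot("wrist");w["p"]=s["tool_pos"];w["e"]=s["tcp_rot"];np.save("pics/w7.npy",w,allow_pickle=True)
cv2.imwrite("pics/w7.png",cv2.resize(w["img"][:,:,::-1],(768,576),interpolation=cv2.INTER_CUBIC))
w=viewer.snapshot("side");np.save("pics/s7.npy",w,allow_pickle=True);cv2.imwrite("pics/s7.png",cv2.resize(w["img"][130:240,190:300,::-1],None,fx=5,fy=5,interpolation=cv2.INTER_CUBIC))
E
```

```text
time: 13.05
tool_pos: [493.9, 222.7, 48.1]
tcp_rot: [179.9, -0.0, 101.4]
ft_force: [1.0, 0.2, 0.2]
finger_gap: 0.1
[493.88380491 222.72973269  48.08747459] [ 1.79937561e+02 -7.66455640e-03  1.01423438e+02] [1.00653262 0.23288913 0.22713823] 0.1442121572633289
```

View pics/w7.png

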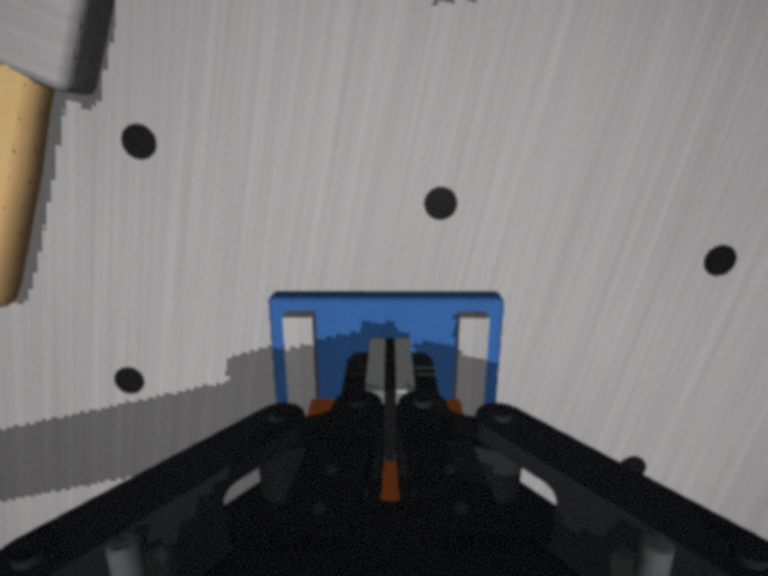

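View pics/s7.png

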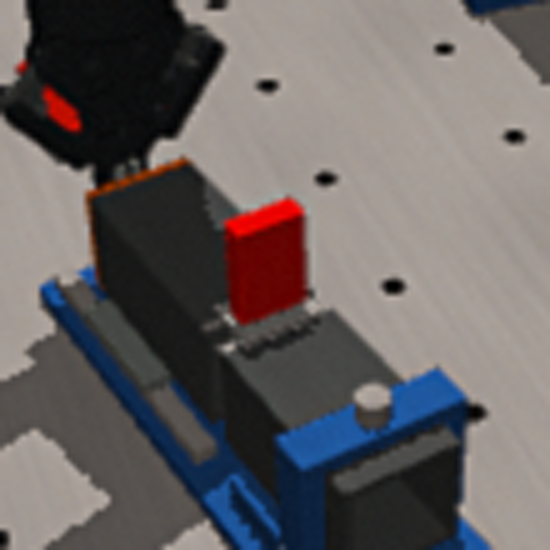

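```bash
python3 -m crank '{"slide":[[-0.004,0,0],[-0.004,0,0],[-0.002,0,0],[0,0,0]],"twist":[0,0,0,0]}'; python3 -m crank '{"slide":[[-0.001,0,0],[-0.001,0,0],[-0.001,0,0],[0,0,0]],"twist":[0,0,0,0]}'; python3 -m crank '{"slide":[[-0.001,0,0],[-0.001,0,0],[-0.001,0,0],[0,0,0]],"twist":[0,0,0,0]}'
```

```text
time: 13.55
tool_pos: [495.4, 212.3, 47.3]
tcp_rot: [180.0, 0.0, 101.3]
ft_force: [-0.4, -0.5, 0.1]
finger_gap: 0.1
time: 13.95
tool_pos: [495.7, 210.1, 47.1]
tcp_rot: [180.0, -0.0, 101.4]
ft_force: [-0.2, 2.3, 0.7]
finger_gap: -0.1
time: 14.35
tool_pos: [496.4, 206.7, 47.1]
tcp_rot: [-180.0, 0.0, 101.4]
ft_force: [-1.2, 2.8, 0.1]
finger_gap: -0.3
```

```bash
python3 -m crank '{"slide":[[-0.0007,0,0],[-0.0007,0,0],[-0.0006,0,0],[0,0,0]],"twist":[0,0,0,0]}'; python3 -m crank '{"slide":[[-0.0005,0,0],[-0.0005,0,0],[-0.0005,0,0],[0,0,0]],"twist":[0,0,0,0]}'
python3 - <<'E'
from bench import status,viewer
import cv2,numpy as np
w=viewer.snapshot("side");cv2.imwrite("pics/s8.png",cv2.resize(w["img"][130:240,190:300,::-1],None,fx=5,fy=5,interpolation=cv2.INTER_CUBIC))
E
```

```text
time: 14.75
tool_pos: [496.8, 204.8, 47.1]
tcp_rot: [-180.0, 0.0, 101.4]
ft_force: [-0.1, 2.8, -0.5]
finger_gap: 0.4
time: 15.15
tool_pos: [497.1, 203.3, 47.1]
tcp_rot: [-180.0, 0.0, 101.4]
ft_force: [-0.6, 3.1, 0.2]
finger_gap: 0.0
```

View pics/s8.png

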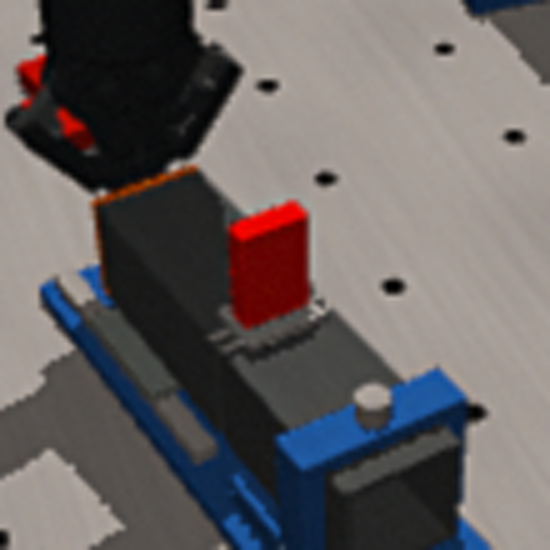

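Blade has stayed upright and the gap is nearly closed. Continuing in small steps until the force rises.

```bash
python3 -m crank '{"slide":[[-0.0005,0,0],[-0.0005,0,0],[0,0,0]],"twist":[0,0,0]}'; python3 -m crank '{"slide":[[-0.0005,0,0],[-0.0004,0,0],[0,0,0]],"twist":[0,0,0]}'
```

```text
time: 15.5
tool_pos: [497.3, 202.3, 47.1]
tcp_rot: [-180.0, 0.0, 101.3]
ft_force: [-1.0, 3.5, 0.9]
finger_gap: 0.0
time: 15.8
tool_pos: [497.5, 201.5, 47.1]
tcp_rot: [-180.0, 0.0, 101.4]
ft_force: [-0.9, 3.4, -0.3]
finger_gap: -0.0
```

```bash
python3 -m crank '{"slide":[[-0.0004,0,0],[-0.0003,0,0],[0,0,0]],"twist":[0,0,0]}'; python3 -m crank '{"slide":[[-0.0004,0,0],[-0.0003,0,0],[0,0,0]],"twist":[0,0,0]}'
```

```text
time: 16.1
tool_pos: [497.5, 201.2, 47.1]
tcp_rot: [180.0, -0.0, 101.4]
ft_force: [-0.8, 4.9, 0.2]
finger_gap: -0.2
time: 16.4
tool_pos: [497.6, 201.0, 47.1]
tcp_rot: [180.0, -0.1, 101.4]
ft_force: [-2.3, 8.9, 0.3]
finger_gap: 0.0
```

```bash
python3 -m crank '{"slide":[[-0.0006,0,0],[-0.0004,0,0],[0,0,0]],"twist":[0,0,0]}'; python3 -m crank '{"slide":[[-0.0004,0,0],[0,0,0],[0,0,0]],"twist":[0,0,0]}'
```

```text
time: 16.7
tool_pos: [497.6, 200.8, 47.1]
tcp_rot: [180.0, -0.1, 101.4]
ft_force: [-2.5, 12.4, -0.1]
finger_gap: -0.3
time: 17.0
tool_pos: [497.6, 200.7, 47.2]
tcp_rot: [180.0, -0.2, 101.4]
ft_force: [-3.0, 13.5, -0.9]
finger_gap: 0.2
```

Stalled on the blade at about 14 N, so it's snug. I'll back off straight out, rise, and look.

```bash
python3 -m crank '{"slide":[[0.003,0,0],[0.008,0,0],[0.012,0,0],[0.012,0,0],[0.005,0,-0.02],[0,0,-0.04],[0,0,-0.04],[0,0,-0.04]],"twist":[0,0,0,0,0,0,0,0]}'; python3 -m crank '{"slide":[[0,0,-0.03],[0.02,0,0],[0,0,0]],"twist":[0,0,0]}'
python3 - <<'E'
from bench import status,viewer
import cv2,numpy as np
s=status.sense();print(s["tool_pos"],s["tcp_rot"],s["ft_force"])
for n,(a,b,c,d) in dict(side=(140,240,200,300),top=(175,245,185,310)).items():
    w=viewer.snapshot(n);np.save(f"pics/{n}9.npy",w,allow_pickle=True);cv2.imwrite(f"pics/{n}9.png",cv2.resize(w["img"][a:b,c:d,::-1],None,fx=6,fy=6,interpolation=cv2.INTER_CUBIC));cv2.imwrite(f"pics/{n}9f.png",w["img"][:,:,::-1])
E
```

```text
time: 17.8
tool_pos: [489.5, 238.7, 188.4]
tcp_rot: [-180.0, 0.0, 101.4]
ft_force: [1.1, 0.3, 0.6]
finger_gap: 0.1
time: 18.1
tool_pos: [486.4, 260.0, 218.8]
tcp_rot: [179.8, -0.1, 101.4]
ft_force: [-0.0, -0.3, -0.2]
finger_gap: -0.1
[486.37282546 260.00620158 218.79023459] [ 1.79834096e+02 -7.26405061e-02  1.01441832e+02] [-0.01836334 -0.32901187 -0.23786657]
```

View pics/side9.png

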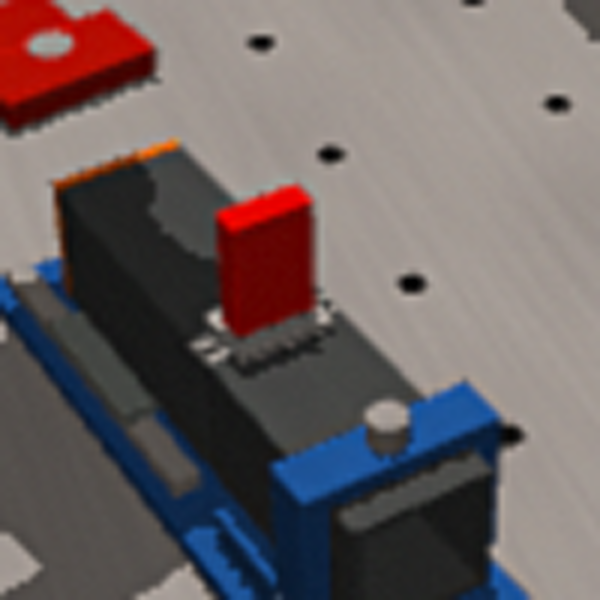

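View pics/top9.png

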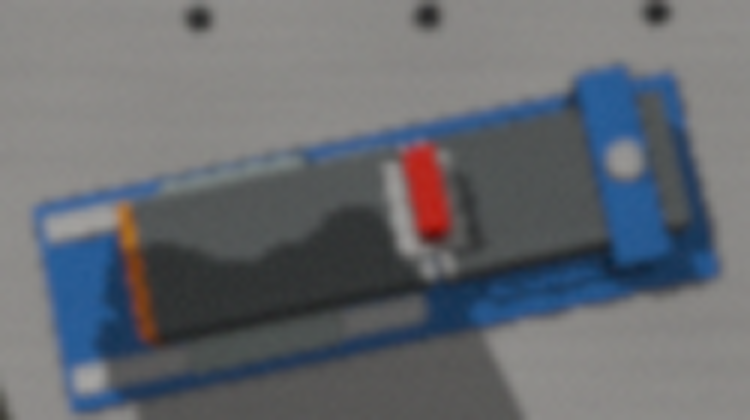

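View pics/side9f.png

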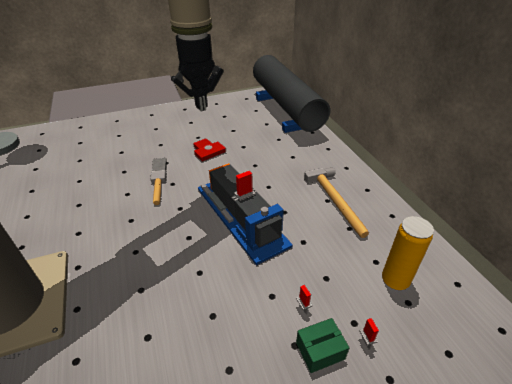

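```bash
python3 - <<'E'
from h import *
T=cam("top9");T0=cam("top0")
c=np.array([ray(T,u,90)[:2] for u in crop([(119,207),(148,341)],(185,175),6)]);c0=np.array([ray(T0,u,90)[:2] for u in crop([(95,180),(120,315)],(185,180),6)])
print("cap travel",((c-c0).mean(0))@[-np.sin(.1957),np.cos(.1957)])
from bench import hand_in,status
print(hand_in(),status.sense()["time"])
E
```

```text
cap travel -11.285190455960745
the job is handed in; nothing more can be done
the job is handed in; nothing more can be done
```

The blade is in the gap with its stop bar on both tubes, released. The sliding tube is pushed up snugly against it. I handed the job in after about 18 s of the 51 s allowed.

**Insertion:** I took the largest red-handled blade out of the green stand and lowered it until the stop bar touched both tube tops. Contact came at the expected height. The wrist camera put the blade within about 0.5 mm of midway across the tubes.

**Closing:** I pushed the orange cap until it stalled on the blade, with the push force rising from about 3 N of sliding friction to about 14 N. I then backed off and raised the arm clear.

**Last checks:** The side and top pictures show the blade upright and nipped between the tubes. The side picture shows the magnet, brush, spray can and hammer where they started.

**One disagreement:** The tool moved about 9–10 mm from first contact with the cap to the stall, which fits a gap closing from about 13 mm to about 4 mm. A rough reading from the top camera gave 11.3 mm, which is within that picture's roughly 2 mm uncertainty. The final gap is therefore inferred from the stall, not measured directly.

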